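# Line up the shaft flat and hold the collar on it

## Task

Take the orange spacer ring off the upright shaft of the blue bench spindle and lay it on the bench, clear of the spindle. Then turn the bare shaft until its flat (marked red) faces squarely into the two-pin fork, pick up the dark shaft collar and slide it down over the shaft with its brass thumb screw between the fork pins, so that the screw tip runs down the flat. Push it down until the brass spring washer beneath is all the way down and finish there, still gripping the collar and holding it down; leave the stamp, the sanding block and the green peg where they are.

Things in the scene. Friction and masses are not known exactly. Their poses are not given: they have to be found in the camera images.
- spindle_axis (a point): Point on the shaft's axis at its top end, 110 mm above the bench, fixed to the stand: z up the shaft, -x towards the fork. The shaft is 18 mm in diameter with one flat along its upper 54 mm (flat 4.5 mm from the axis) and a chamfered end; red marks on the end and on the flat show the side of the flat.
- stand: The spindle stand, bolted down; origin on the shaft's axis at bench level, -x towards the fork. Grey base plate 110 (x) x 90 (y) x 10 mm centred on the origin; on it a blue round pedestal, radius 22 mm at its top, 40 mm above the bench; above that only the fork, a 25 mm thick neck, the spring washer and the shaft.
- shaft (a joint): Angle of the shaft in rad, positive counter-clockwise seen from above; 0 when the flat faces the fork. It turns with light friction (0.03 N m) and stays where it is left. Pinched square across the flat it is 13.5 mm thick, elsewhere up to 18 mm.
- washer (a joint): How far the brass spring washer (30 mm in diameter, 4 mm thick, round the shaft) is pushed down, in m: 0 at rest, when its top is 66 mm above the bench, 0.006 fully down (top 60 mm above the bench). It pushes up with 1.8 N at rest and 7.2 N fully down.
- fork (a point): Middle of the gap of the fork, 27 mm from the shaft axis, at the level of the pin tops (80 mm above the bench). The fork is two upright steel pins of 7 mm diameter, 14 mm apart (clear gap), standing on the blue pedestal.
- spacer_center (a point): Centre of the loose orange plastic spacer ring: 34 mm outside, 21.6 mm bore, 14 mm tall, lying flat, 20 g. It starts round the shaft, resting on the spring washer (centre 73 mm above the bench). The bench to the left (+y) of the stand is bare as far as 180 mm from the shaft axis.
- spacer: The same orange ring, origin at the centre of its underside.
- collar_center (a point): Centre (half-way up) of the loose dark steel shaft collar: a ring 42 mm outside, 20.4 mm bore, 20 mm tall, about 120 g, lying flat on the bench. Two wrench flats, 36 mm apart, face its +y and -y: grip it across these. A brass thumb screw goes through its side towards its -x.
- collar: The same collar, origin at the centre of its underside.
- screw_head (a point): Outer end of the collar's brass thumb screw, half-way up the collar, 30 mm from its centre; the head is 8 mm in diameter. The tip (6 mm in diameter) stands into the bore, to 5.7 mm from the collar's centre, so the collar passes the shaft only with the tip over the flat.
- the_hand_stamp: Bystander: wooden hand stamp, 34 mm in diameter, 75 mm tall, standing behind the work; origin at the centre of its underside.
- sanding_block: Bystander: brown sanding block, 56 x 97 x 28 mm; origin at the centre of its underside.
- peg_b: Bystander: small green slotted peg, 15 x 72 x 12 mm, lying on the bench; origin at the centre of its underside.
Mind the look-alikes: they are no part of the job. Of the things that look like the stand, the larger one is meant.

How it is judged:
By the outcome, as a careful person would: the job done as asked, in the order asked, and still so for the second after the job is handed in, while the arm keeps its last pose, push and grip.
It also fails if it takes over 72 s, if anything falls off the work surface, if the arm or the gripper's body presses on something with over 40 N, if the wrist force passes 120 N, or if a joint passes its speed limit or range.

## Robot

A 6-joint arm with a two-finger parallel gripper is mounted at the origin on a cart in front of the work surface, level with it; the furniture and walls round the work are solid. World frame = base frame: x ahead of the robot, y to its left, z up, the work surface at z = 0. Lengths are in m, angles in rad, forces in N, time in s.
With the tool pointing down it reaches from about 0.25 to 0.725 m from the base axis. Payload 4 kg.
Tool frame: the origin (TCP) lies on the centre line of the jaws, within the pads' length; the fingertips stand arm.nose_length ahead of it and the grasp point (between the pads) lies 3 mm ahead of it (arm.nose_length is the distance from the TCP to the fingertips, in m); z points along the fingers, y is the line along which they close (so a half turn about z gives the same grasp; the last joint's range is limited). The gripper opens to 85 mm and grips with 20 to 120 N. Pads are 22 mm wide; open, the fingers measure 114 mm over their backs; the gripper's body (76 mm by 85 mm) begins 54 mm behind the grasp point. The pads swing forward as they close: fully open they stand 13 mm farther back than shut.
Start: joints at [1.175, 0.241, 0.005, 1.335, 0, 1.571], TCP at [0.193, 0.461, 0.233] pointing down, gripper open.
Joint ranges: [-2.72, 2.72], [-1.05, 1.87], [-1.09, 1.28], [-1.99, 2.15], [-1.42, 1.44], [-3.14, 3.14]. Speed limits (rad/s): [2.79, 2.79, 3.14, 3.14, 3.14, 3.14].

## Interface

Orientations are given as a rotation vector (axis times angle).
In Python, from rig import arm gives the robot as it stands. The module is installed in compiled form; this text tells all that it offers.
- The arm moves only by the tool drive_tool, never from a script. Its argument "steps" is a list that holds one entry, the list of rows, each a list of 7 numbers: the shift along the tool's x, y, z in cm, then the turn, a rotation vector about the tool's x, y, z in rad, then the closure, from 0 (fully open) to 1 (shut). A call has 1 to 20 rows; each row is the pose to reach, as a shift and turn from the pose commanded when the call began, along the tool's axes at that moment; what a row does not reach only later rows make up. A row lasts 1/10 s, in which the tool goes at most 50 mm and 8.59 degrees, less where a joint would pass 70% of its speed; a pose out of reach is approached as far as the arm can. A call with a gripper value outside its range is refused whole. The fingers move at their own pace and stop on an object; "squeeze" is the grip in N (left out, the last holds). Time passes only in rows, so rows that repeat a pose let the fingers close. It gives the time, the measured TCP pose, the force, the opening and the grip force at its end, in the units of the state.
- arm.read_state(): the state, without advancing time (a new reading comes with each control period).
- arm.grab_frame(name): name is "scene" or "top" or "wrist"; returns a dict with "pixels" (400x640x3 uint8, blue, green, red), "depth" (400x640 float32, m along the optical axis (not along the pixel's ray), 0 where there is no reading), "vertical_fov" (degrees; the focal length in pixels is half the picture's height over the tangent of half this angle, whatever the lens; pixels are square), "cx", "cy" (the principal point, pixels), "xyz" and "attitude" of the camera in the world. Camera axes: x right, y up, looking along -z (the intrinsics and any distortion apply to the point x, -y, -z); pixel columns grow to the right and rows downward; lengths in m; the calibration is good to about 2 mm. The wrist camera is an equidistant fisheye: a pixel r from the principal point sees the ray r / f radians off the axis. A picture is of the moment at which its call begins.
- arm.finish_job(): hands the job in; it is judged then, once.
The state is a dict: "clock": time; "joint_pos": joint angles; "qd": joint speeds; "joint_efforts": joint torques, N m; "tool_pos": TCP position; "tool_rot": TCP orientation; "contact_force": force on the tool from outside, world axes, zero at the start; "ft_torque": the same for the moment, N m; "opening": finger opening in m; "finger_force": force on a finger pad.
Only numpy, scipy, OpenCV 4.12 (cv2) and the standard library are available. Lean on these libraries where they do the work, as an engineer would, in place of code of your own. Each camera call takes 0.05 s, during which the arm holds its last target. There are 200 camera calls.

## Working session

There is one attempt and no reset: what is moved stays moved. The work goes in short steps, Python scripts to look and compute and a tool call to move; the robot and the scene stay as the last step left them, time stands still between calls to the robot, and variables do not carry over. Pictures are saved under pics/ and viewed, at most 10 in all, crops included, and the job is handed in when it is done.

Besides the shell and the picture viewer there is one more tool, called as name([rows], argument=value, ...), one row to a line, values as JSON. drive_tool: Moves the arm, as the interface text tells. Its arguments: {"type":"object","properties":{"steps":{"type":"array","items":{"type":"array","items":{"type":"array","items":{"type":"number"}}}},"squeeze":{"type":"number"}},"required":["steps"]}

```bash
mkdir -p pics; cat > h.py <<'E'
import numpy as np, cv2
from scipy.spatial.transform import Rotation as R
from rig import arm
def att(a):
    a=np.array(a,float)
    return a if a.shape==(3,3) else (R.from_rotvec(a).as_matrix() if a.size==3 else R.from_quat(a).as_matrix())
def grab(n):
    f=arm.grab_frame(n); np.savez('/tmp/%s.npz'%n,**{k:v for k,v in f.items()}); return f
def load(n): return dict(np.load('/tmp/%s.npz'%n,allow_pickle=True))
def ray(f,u,v,fish=False):
    fl=200/np.tan(np.radians(float(f['vertical_fov']))/2)
    x,y=(u-f['cx'])/fl,(v-f['cy'])/fl
    if fish:
        r=np.hypot(x,y); s=np.sin(r)/max(r,1e-9); d=np.array([x*s,-y*s,-np.cos(r)])
    else: d=np.array([x,-y,-1.])
    return np.array(f['xyz'],float),att(f['attitude'])@d
def atz(f,u,v,z,fish=False):
    o,d=ray(f,u,v,fish); return o+d*(z-o[2])/d[2]
def dep(f,u,v):
    o,d=ray(f,u,v); return o+d*float(f['depth'][int(v),int(u)])
E
python3 - <<'E'
from h import *
print(arm.nose_length,{k:np.round(v,3) for k,v in arm.read_state().items()})
for n in ['scene','top']:
    f=grab(n); print(n,f['vertical_fov'],f['cx'],f['cy'],f['xyz'],f['attitude'],[k for k in f])
    cv2.imwrite('pics/%s.png'%n,f['pixels'])
E
```

```text
0.022 {'clock': np.float64(0.0), 'joint_pos': array([ 1.175,  0.241,  0.004,  1.335, -0.   ,  1.571]), 'qd': array([ 0.001,  0.   , -0.   , -0.   , -0.002, -0.   ]), 'joint_efforts': array([-2.0000e-03, -3.7232e+01,  2.5241e+01,  1.7000e-02, -0.0000e+00,
        0.0000e+00]), 'tool_pos': array([0.193, 0.461, 0.232]), 'tool_rot': array([-6.18e-01, -3.08e+00,  3.00e-03]), 'contact_force': array([-0.46 , -0.76 , -0.109]), 'ft_torque': array([0.009, 0.028, 0.016]), 'finger_force': np.float64(0.0), 'opening': np.float64(0.085)}
scene 49.703683112650076 316.12944621972605 204.0489411057927 [-0.13142207 -0.39219516  0.92997986] [ 0.68027923 -0.41016047 -0.97917198] ['pixels', 'depth', 'vertical_fov', 'cx', 'cy', 'xyz', 'attitude']
top 48.08171603831446 321.2885455436537 197.7310916549974 [4.72082080e-01 6.12659191e-04 1.06832378e+00] [ 0.05015025 -0.10125672 -1.5623122 ] ['pixels', 'depth', 'vertical_fov', 'cx', 'cy', 'xyz', 'attitude']
```

View pics/scene.png

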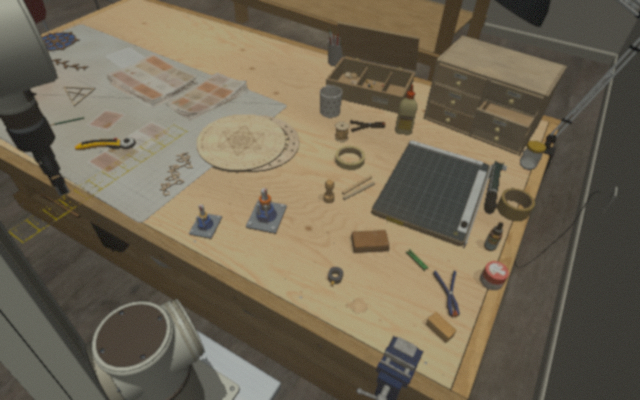

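View pics/top.png

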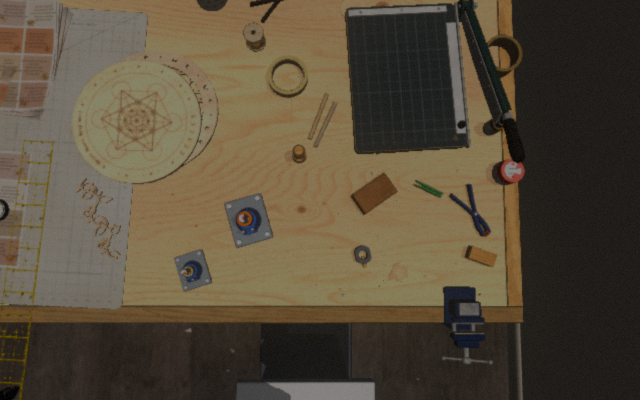

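The stand (larger) is at about (248,220) in the top view, with the orange ring on it. The collar is at (362,256) with its screw pointing down the image. A small look-alike stand sits at (192,270). Next I'll take enlarged crops.

```bash
python3 - <<'E'
from h import *
f=load('top'); p=f['pixels']
a=cv2.resize(p[180:260,205:285],(480,480),interpolation=cv2.INTER_CUBIC)
b=cv2.resize(p[236:276,342:382],(320,320),interpolation=cv2.INTER_CUBIC)
c=np.zeros((480,800,3),np.uint8); c[:,:480]=a; c[:320,480:]=b
cv2.imwrite('pics/crop1.png',np.clip(c*1.6,0,255).astype(np.uint8))
for u,v in [(362,256),(248,220),(244,218),(230,240),(362,246)]: print(u,v,dep(f,u,v), atz(f,u,v,0))
E
```

```text
362 256 [ 0.4375529  -0.13146213 -0.00106429] [ 0.43758726 -0.13133068  0.        ]
248 220 [0.5186272  0.13261515 0.0539095 ] [0.52110077 0.13963022 0.        ]
244 218 [0.52018431 0.13369782 0.1112642 ] [0.52577649 0.14916981 0.        ]
230 240 [0.47365867 0.18053889 0.0019781 ] [0.4736616  0.18087266 0.        ]
362 246 [ 0.46138687 -0.12888257  0.02044861] [ 0.46117816 -0.13140958  0.        ]
```

View pics/crop1.png

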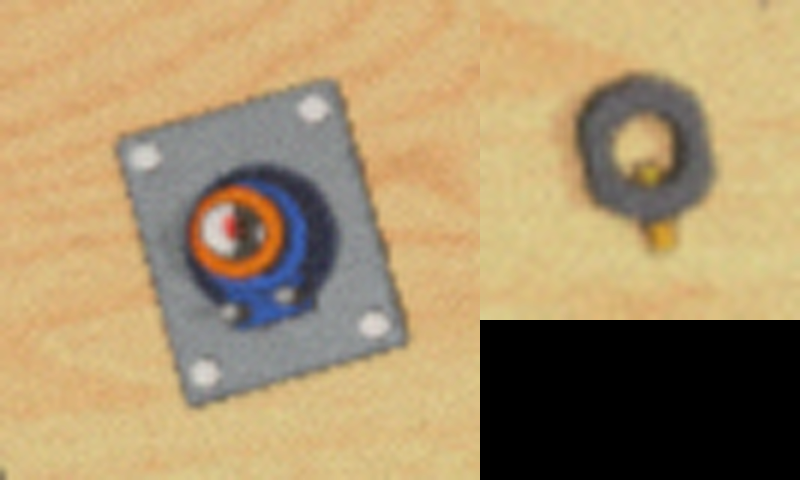

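```bash
python3 - <<'E'
from h import *
f=load('top')
P=lambda U,V,z,u0=205,v0=180,s=6: atz(f,(U+.5)/s-.5+u0,(V+.5)/s-.5+v0,z)
C=np.array([P(*c,.01) for c in [(118,138),(338,82),(408,342),(192,405)]])
print(C.round(4),C.mean(0)); 
print([np.linalg.norm(C[i]-C[(i+1)%4]).round(4) for i in range(4)])
d=C[2]+C[3]-C[0]-C[1]; print('fork dir deg',np.degrees(np.arctan2(d[1],d[0])))
e=C[0]+C[3]-C[1]-C[2]; print('y dir', np.degrees(np.arctan2(e[1],e[0])))
print('ring',P(237,232,.08), 'shaft top',P(235,230,.11))
Q=lambda U,V,z:P(U-480,V,z,342,236,8)
print('collar',Q(648,146,.02),'head',Q(662,246,.01),'tip',Q(648,174,.01))
m=f['depth'];
pts=np.array([dep(f,u,v) for u in range(345,380) for v in range(240,275)])
t=pts[(pts[:,2]>.013)&(pts[:,2]<.03)]; print('collar depth mean',t.mean(0),t.min(0),t.max(0),len(t))
# project stand axis
pts=np.array([dep(f,u,v) for u in range(225,270) for v in range(200,240)])
for a,b in [(.1,.12),(.073,.085)]:
    t=pts[(pts[:,2]>a)&(pts[:,2]<b)];print(a,t.mean(0),t.min(0),t.max(0),len(t))
g=grab('wrist'); cv2.imwrite('pics/w0.png',g['pixels']); print(g['vertical_fov'],g['cx'],g['cy'],g['xyz'],g['attitude'])
E
```

```text
[[0.5612 0.1948 0.01  ]
 [0.5841 0.1093 0.01  ]
 [0.4822 0.0801 0.01  ]
 [0.4573 0.1635 0.01  ]] [0.52119227 0.13693513 0.01      ]
[np.float64(0.0886), np.float64(0.106), np.float64(0.087), np.float64(0.1086)]
fork dir deg -163.6410137631704
y dir 105.78369834306478
ring [0.52120845 0.1378514  0.08      ] shaft top [0.52042138 0.13440658 0.11      ]
collar [ 0.4432944 -0.1301923  0.02     ] head [ 0.41393375 -0.1354584   0.01      ] tip [ 0.43485588 -0.13141176  0.01      ]
collar depth mean [ 0.44167126 -0.13041515  0.01929161] [ 0.41484476 -0.14985713  0.01314988] [ 0.46365645 -0.11199049  0.02497919] 190
0.1 [0.52109322 0.13876916 0.10853438] [0.51386316 0.1323045  0.1004636 ] [0.52906778 0.1467871  0.11318743] 53
0.073 [0.51764983 0.1350936  0.07934997] [0.49109011 0.11806483 0.07342327] [0.53725856 0.15358067 0.08455118] 129
65.70646984690485 316.8943858301197 199.1463238101132 [0.11981174 0.49026231 0.37386141] [-0.27586544 -0.1823159   1.16547574]
```

View pics/w0.png

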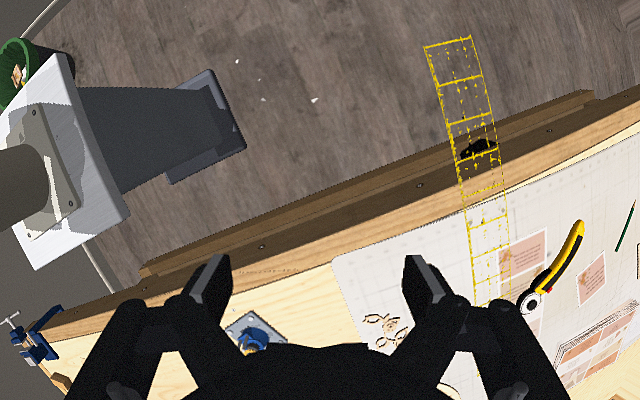

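```bash
cat >> h.py <<'E'
def goto(x,y,z,yaw):
    """tool-down target, yaw (deg) of tool y in world -> row (cm, rad)"""
    s=arm.read_state(); R0=R.from_rotvec(s['tool_rot']).as_matrix(); p=np.array(s['tool_pos'])
    a=np.radians(yaw); yv=np.array([np.cos(a),np.sin(a),0]); zv=np.array([0,0,-1.]); xv=np.cross(yv,zv)
    Rt=np.c_[xv,yv,zv]
    print('t',round(float(s['clock']),2),'pos',p.round(4),'open',round(float(s['opening']),4),'F',np.round(s['contact_force'],1),
     'yaw',np.degrees(np.arctan2(R0[1,1],R0[0,1])).round(2),'tilt',np.degrees(R0[2,:2]).round(2))
    print('ROW',(R0.T@(np.array([x,y,z])-p)*100).round(2),R.from_matrix(R0.T@Rt).as_rotvec().round(3))
E
python3 -c "
from h import *
goto(.569,.151,.233,106.2)"
```

```text
t 0.15 pos [0.1926 0.4609 0.2318] open 0.0851 F [ 0.8  0.8 -0.8] yaw 67.32 tilt [-0.   -0.09]
ROW [-46.68 -14.08  -0.09] [-0.002 -0.001 -0.679]
```

drive_tool([
  [[-4,-1.2,-0.1,0,0,-0.06,0],[-8,-2.4,-0.1,0,0,-0.12,0],[-12,-3.6,-0.1,0,0,-0.18,0],[-16,-4.8,-0.1,0,0,-0.24,0],[-20,-6,-0.1,0,0,-0.3,0],[-24,-7.2,-0.1,0,0,-0.36,0],[-28,-8.4,-0.1,0,0,-0.42,0],[-32,-9.6,-0.1,0,0,-0.48,0],[-36,-10.8,-0.1,0,0,-0.54,0],[-40,-12,-0.1,0,0,-0.6,0],[-44,-13.2,-0.1,0,0,-0.65,0],[-46.7,-14.1,-0.1,0,0,-0.679,0],[-46.7,-14.1,-0.1,0,0,-0.679,0],[-46.7,-14.1,-0.1,0,0,-0.679,0],[-46.7,-14.1,-0.1,0,0,-0.679,0]],
])

```text
clock: 1.65
tool_pos: [0.5684, 0.1518, 0.2332]
tool_rot: [0.444, -3.109, -0.0]
contact_force: [0.4, 0.3, -0.5]
opening: 0.0858
finger_force: 0.0
```

```bash
python3 - <<'E'
from h import *
goto(.569,.151,.233,106.2)
g=grab('wrist')
print(g['xyz'],att(g['attitude']).round(3))
# project the expected shaft top
fl=200/np.tan(np.radians(float(g['vertical_fov']))/2)
def proj(P):
    c=att(g['attitude']).T@(np.array(P)-g['xyz']); x,y,z=c[0],-c[1],-c[2]
    r=np.hypot(x,y); th=np.arctan2(r,z); return g['cx']+fl*th*x/r,g['cy']+fl*th*y/r
u,v=map(int,proj([.521,.137,.11])); print(u,v)
u0=max(0,min(640-160,u-80)); v0=max(0,min(400-120,v-60)); print(u0,v0)
cv2.imwrite('pics/w1.png',cv2.resize(g['pixels'][v0:v0+120,u0:u0+160],(800,600),interpolation=cv2.INTER_CUBIC))
E
```

```text
t 1.65 pos [0.5684 0.1518 0.2332] open 0.0858 F [ 0.4  0.3 -0.5] yaw 106.26 tilt [0.06 0.02]
ROW [-0.03 -0.09  0.02] [ 0.    -0.001  0.001]
[0.49282634 0.12853052 0.37548246] [[-0.28  -0.914 -0.294]
 [ 0.96  -0.267 -0.087]
 [ 0.001 -0.306  0.952]]
316 136
236 76
```

View pics/w1.png

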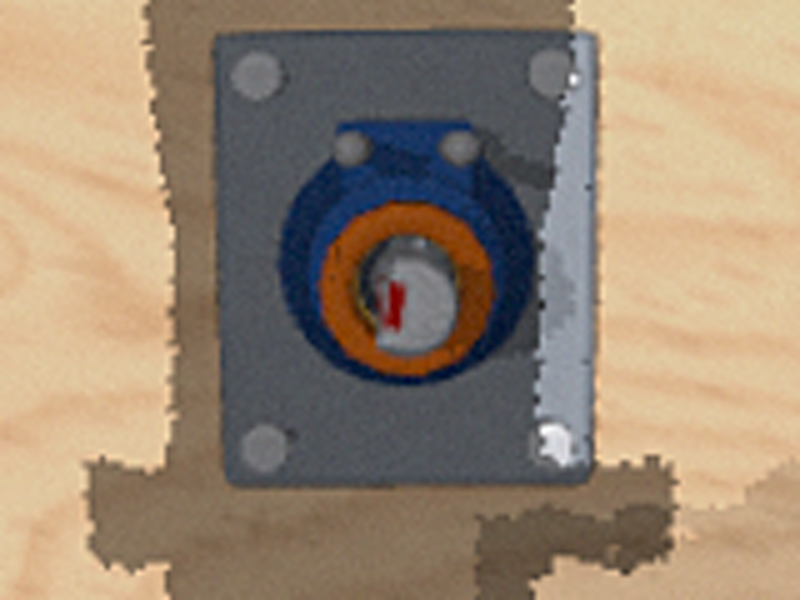

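```bash
python3 - <<'E'
from h import *
g=load('wrist')
P=lambda U,V,z: atz(g,(U+.5)/5-.5+236,(V+.5)/5-.5+76,z,True)
a=P(350,147,.08);b=P(461,147,.08);print('pins',a,b,np.linalg.norm(a-b))
C=[P(*c,.01) for c in [(216,34),(597,34),(593,485),(232,485)]]
print('plate',np.mean(C,0),[np.linalg.norm(C[i]-C[(i+1)%4]).round(4) for i in range(4)])
d=C[0]+C[1]-C[2]-C[3];print(np.degrees(np.arctan2(d[1],d[0])))
print('ring',P(407,289,.08),P(319,289,.08)-P(495,289,.08),'shaft',P(413,305,.11))
p=a-b;print('pin line yaw',np.degrees(np.arctan2(p[1],p[0])),'mid',(a+b)/2)
m=(P(398,282,.11)-P(393,330,.11));print('red bar dir',np.degrees(np.arctan2(m[1],m[0])))
pix=g['pixels'][76:196,236:396].astype(int); r=(pix[...,2]>120)&(pix[...,1]<45)&(pix[...,0]<60)
v,u=np.nonzero(r);q=np.array([atz(g,x+236,y+76,.11,True) for x,y in zip(u,v)]);print(len(q),q.mean(0))
w,V=np.linalg.eigh(np.cov(q[:,:2].T));print(w,np.degrees(np.arctan2(*V[::-1,1])))
E
```

```text
pins [0.49780405 0.11927846 0.08      ] [0.49195718 0.13930724 0.08      ] 0.020864757806945137
plate [0.52089765 0.13794455 0.01      ] [np.float64(0.0884), np.float64(0.1085), np.float64(0.0877), np.float64(0.1085)]
-162.94142952632515
ring [0.52093926 0.13719854 0.08      ] [ 0.00939853 -0.03218684  0.        ] shaft [0.52045858 0.13808269 0.11      ]
pin line yaw -73.72626521644065 mid [0.49488062 0.12929285 0.08      ]
red bar dir -169.6613676410948
13 [0.52094811 0.13502671 0.11      ]
[3.22841905e-07 4.09637302e-06] 175.3784470756327
```

```bash
python3 -c "
from h import *
goto(.5208,.1375,.09,106.5)"
```

```text
t 1.7 pos [0.5684 0.152  0.2335] open 0.0853 F [-0.   0.6  0.1] yaw 106.3 tilt [0.03 0.02]
ROW [ 4.97 -0.06 14.35] [ 0.    -0.001 -0.004]
```

drive_tool([
  [[3,-0.05,0,0,0,-0.004,0],[4.97,-0.05,0,0,0,-0.004,0],[4.97,-0.05,3,0,0,-0.004,0],[4.97,-0.05,6,0,0,-0.004,0],[4.97,-0.05,9,0,0,-0.004,0],[4.97,-0.05,12,0,0,-0.004,0],[4.97,-0.05,14.35,0,0,-0.004,0],[4.97,-0.05,14.35,0,0,-0.004,0],[4.97,-0.05,14.35,0,0,-0.004,0.4],[4.97,-0.05,14.35,0,0,-0.004,0.8],[4.97,-0.05,14.35,0,0,-0.004,1],[4.97,-0.05,14.35,0,0,-0.004,1],[4.97,-0.05,14.35,0,0,-0.004,1],[4.97,-0.05,14.35,0,0,-0.004,1],[4.97,-0.05,14.35,0,0,-0.004,1],[4.97,-0.05,14.35,0,0,-0.004,1]],
], squeeze=25)

```text
clock: 3.3
tool_pos: [0.5215, 0.14, 0.0912]
tool_rot: [-0.453, 3.108, 0.01]
contact_force: [-3.8, 7.3, 4.4]
opening: 0.0131
finger_force: 25.3
```

```bash
python3 -c "
from h import *
goto(.5072,.2536,.0245,106.5)"
```

```text
t 3.3 pos [0.5215 0.14   0.0912] open 0.0131 F [-3.8  7.3  4.4] yaw 106.57 tilt [-0.12  0.37]
ROW [-1.86 11.26  6.75] [0.006 0.002 0.001]
```

```bash
python3 - <<'E'
from h import *
print(arm.nose_length)
g=grab('wrist')
cv2.imwrite('pics/w2.png',cv2.resize(g['pixels'][160:400,160:480],(800,600),interpolation=cv2.INTER_CUBIC))
E
```

```text
0.022
```

View pics/w2.png

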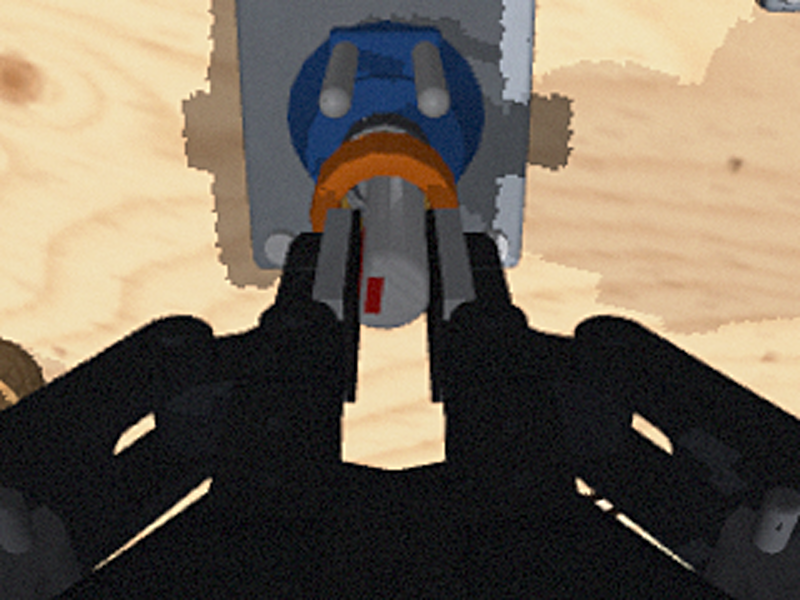

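drive_tool([
  [[0,0,0,0,0,0,0.5],[0,0,0,0,0,0,0.2],[0,0,0,0,0,0,0.2],[0,0,0,0,0,0,0.2],[0,0,0,0,0,0,0.2],[0,0,0.5,0,0,0,0.2],[0,0,1.0,0,0,0,0.2],[0,0,1.0,0,0,0,0.2],[0,0,1.0,0,0,0,0.5],[0,0,1.0,0,0,0,0.7],[0,0,1.0,0,0,0,1],[0,0,1.0,0,0,0,1],[0,0,1.0,0,0,0,1],[0,0,1.0,0,0,0,1],[0,0,1.0,0,0,0,1]],
], squeeze=25)

```text
clock: 4.85
tool_pos: [0.5212, 0.1399, 0.0806]
tool_rot: [-0.453, 3.108, 0.01]
contact_force: [-2.6, 8.3, 2.7]
opening: 0.0133
finger_force: 26.5
```

```bash
python3 - <<'E'
from h import *
g=grab('wrist')
cv2.imwrite('pics/w3.png',cv2.resize(g['pixels'][200:320,240:400],(800,600),interpolation=cv2.INTER_CUBIC))
f=grab('scene');print(np.round(arm.read_state()['contact_force'],1))
E
```

```text
[-2.2  8.6  1.6]
```

View pics/w3.png

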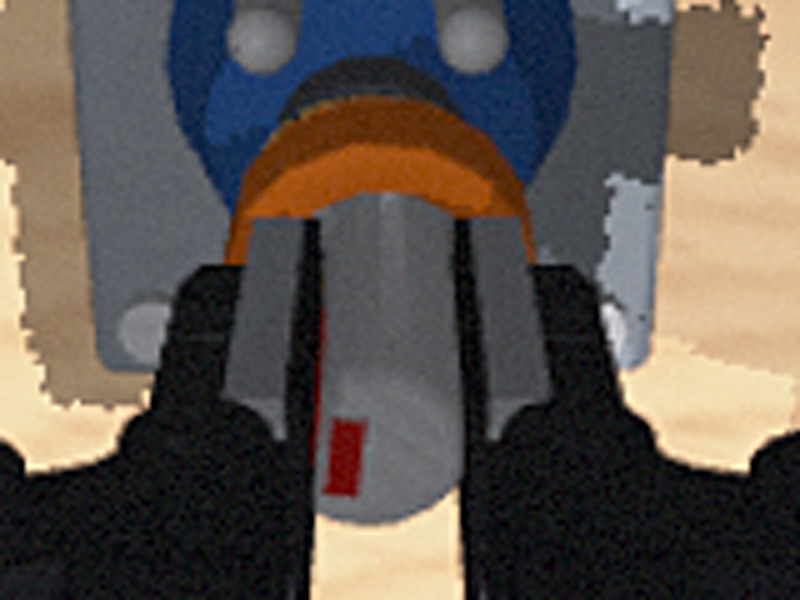

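drive_tool([
  [[0,0,0,0,0,0,0.2],[0,0,0,0,0,0,0.2],[0,0,0,0,0,0,0.2],[0,0,0,0,0,0,0.2],[0,0,0,0,0,0,0.2],[0,0,0,0,0,0,0.2]],
])

```text
clock: 5.55
tool_pos: [0.5217, 0.1366, 0.0799]
tool_rot: [0.449, -3.109, 0.0]
contact_force: [0.1, -0.4, -1.0]
opening: 0.0686
finger_force: 0.0
```

```bash
python3 - <<'E'
from h import *
goto(.5208,.1375,.07,106.5)
g=grab('wrist')
cv2.imwrite('pics/w4.png',cv2.resize(g['pixels'][200:350,220:420],(800,600),interpolation=cv2.INTER_CUBIC))
E
```

```text
t 5.55 pos [0.5217 0.1366 0.0799] open 0.0686 F [ 0.1 -0.4 -1. ] yaw 106.44 tilt [ 0.02 -0.01]
ROW [0.06 0.11 0.99] [-0.    -0.    -0.001]
```

View pics/w4.png

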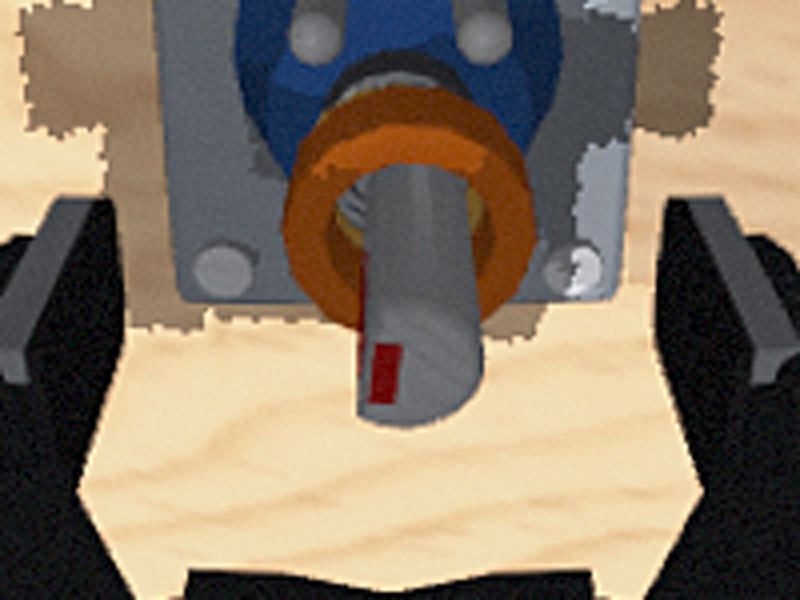

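```bash
python3 - <<'E'
from h import *
g=load('wrist'); s=arm.read_state(); R0=R.from_rotvec(s['tool_rot']).as_matrix()
def P(u,v):
    o,d=ray(g,u,v,True); c=att(g['attitude']).T@d; return o+d*float(g['depth'][v,u])/(-c[2])
for U,V in [(70,203),(90,203),(85,230),(20,370),(700,203),(420,130),(410,165),(300,220),(520,220),(410,100),(315,40),(480,40),(420,400),(450,390),(200,270)]:
    u,v=int(U/4+220),int(V/4+200); p=P(u,v); print((U,V),p.round(4),'tool mm',(R0.T@(p-s['tool_pos'])*1000).round(1))
E
```

```text
(70, 203) [0.5223 0.0954 0.0913] tool mm [ 11.1 -39.7 -11.4]
(90, 203) [0.5214 0.0978 0.0914] tool mm [ 11.3 -37.1 -11.5]
(85, 230) [0.5209 0.0989 0.0988] tool mm [ 11.4 -36.  -18.9]
(20, 370) [0.5236 0.0983 0.1239] tool mm [  9.1 -37.3 -44. ]
(700, 203) [0.5006 0.1688 0.0912] tool mm [ 11.1  36.8 -11.3]
(420, 130) [0.5053 0.135  0.0803] tool mm [16.2  3.1 -0.4]
(410, 165) [0.5122 0.1356 0.0765] tool mm [9.4 1.7 3.4]
(300, 220) [0.5226 0.124  0.0797] tool mm [  2.8 -12.4   0.2]
(520, 220) [0.5142 0.1513 0.0803] tool mm [ 3.  16.2 -0.4]
(410, 100) [0.5045 0.1333 0.0742] tool mm [17.5  1.7  5.7]
(315, 40) [0.4976 0.1189 0.0808] tool mm [ 28.1 -10.2  -0.9]
(480, 40) [0.4922 0.1387 0.0797] tool mm [27.7 10.3  0.2]
(420, 400) [0.5239 0.1399 0.1111] tool mm [ -3.    2.6 -31.2]
(450, 390) [0.522  0.1426 0.1103] tool mm [ -2.    5.6 -30.4]
(200, 270) [0.574  0.113  0.0141] tool mm [-43.5 -37.5  65.8]
```

```bash
python3 - <<'E'
from h import *
g=load('wrist'); s=arm.read_state(); R0=R.from_rotvec(s['tool_rot']).as_matrix()
for u,v in [(316,346),(316,352),(316,370),(300,360),(340,360),(316,395),(235,330),(400,330)]:
    o,d=ray(g,u,v,True); c=att(g['attitude']).T@d; p=o+d*float(g['depth'][v,u])/(-c[2]); print(u,v,(R0.T@(p-s['tool_pos'])*1000).round(1))
E
```

```text
316 346 [-143.8   -1.8   80.4]
316 352 [ 11.   -1.3 -76.7]
316 370 [ 10.8  -1.3 -83.7]
300 360 [ 10.8  -5.9 -79.8]
340 360 [ 11.    5.6 -80. ]
316 395 [ 11.2  -1.3 -92.9]
235 330 [ 17.7 -24.9 -75.3]
400 330 [ 17.6  23.2 -75.3]
```

drive_tool([
  [[0,0.1,0.8,0,0,0,0.2],[0,0.1,1.7,0,0,0,0.2],[0,0.1,1.7,0,0,0,0.2],[0,0.1,1.7,0,0,0,0.5],[0,0.1,1.7,0,0,0,0.7],[0,0.1,1.7,0,0,0,1],[0,0.1,1.7,0,0,0,1],[0,0.1,1.7,0,0,0,1],[0,0.1,1.7,0,0,0,1]],
], squeeze=25)

```text
clock: 6.5
tool_pos: [0.5216, 0.1379, 0.0633]
tool_rot: [-0.45, 3.109, 0.0]
contact_force: [-1.2, -0.4, 1.9]
opening: 0.0336
finger_force: 24.9
```

drive_tool([
  [[0,0,-1,0,0,0,1],[0,0,-3,0,0,0,1],[0,0,-5,0,0,0,1],[0,0,-7,0,0,0,1],[0,0,-7.5,0,0,0,1],[-0.5,3,-7.5,0,0,0,1],[-1,6,-7.5,0,0,0,1],[-1.5,9,-7.5,0,0,0,1],[-2,11.5,-7.5,0,0,0,1],[-2,11.5,-7.5,0,0,0,1],[-2,11.5,-4,0,0,0,1],[-2,11.5,-1,0,0,0,1],[-2,11.5,2,0,0,0,1],[-2,11.5,4,0,0,0,1],[-2,11.5,5.5,0,0,0,1],[-2,11.5,6,0,0,0,1],[-2,11.5,6.2,0,0,0,1],[-2,11.5,6.2,0,0,0,1]],
])

```text
clock: 8.3
tool_pos: [0.5083, 0.2534, 0.0014]
tool_rot: [-0.449, 3.109, -0.0]
contact_force: [1.0, 0.5, -0.4]
opening: 0.0335
finger_force: 25.0
```

drive_tool([
  [[0,0,0.1,0,0,0,1],[0,0,0.2,0,0,0,1],[0,0,0.3,0,0,0,1],[0,0,0.4,0,0,0,1],[0,0,0.4,0,0,0,1]],
])

```text
clock: 8.8
tool_pos: [0.509, 0.2541, 0.0005]
tool_rot: [-0.449, 3.106, 0.001]
contact_force: [-5.0, -2.8, 16.9]
opening: 0.0334
finger_force: 34.3
```

drive_tool([
  [[0,0,-0.3,0,0,0,1],[0,0,-0.3,0,0,0,0.5],[0,0,-0.3,0,0,0,0.3],[0,0,-0.3,0,0,0,0.2],[0,0,-0.3,0,0,0,0.2],[0,0,-2,0,0,0,0.2],[0,0,-5,0,0,0,0.2],[0,0,-9,0,0,0,0.2],[0,0,-13,0,0,0,0.2],[0,0,-16,0,0,0,0.2],[0,0,-16,0,0,0,0.2]],
])

```text
clock: 9.9
tool_pos: [0.5111, 0.2553, 0.1622]
tool_rot: [-0.448, 3.1, 0.005]
contact_force: [0.7, -0.2, 0.6]
opening: 0.0685
finger_force: 0.0
```

```bash
python3 - <<'E'
from h import *
g=grab('wrist'); f=grab('top')
# ring check by orange pixels in top
p=f['pixels'].astype(int); m=(p[...,2]>120)&(p[...,1]<100)&(p[...,0]<60); v,u=np.nonzero(m[150:300,150:300]);u+=150;v+=150
o=np.array([dep(f,a,b) for a,b in zip(u,v)]);print(len(o),np.median(o,0))
goto(.5218,.1378,.16,96.5)
E
```

```text
29 [0.54616516 0.02810302 0.04942569]
t 10.0 pos [0.5084 0.2539 0.1574] open 0.0686 F [ 0.3 -0.5 -0.9] yaw 106.45 tilt [-0.08  0.02]
ROW [  2.   -11.52  -0.27] [0.    0.001 0.174]
```

```bash
python3 - <<'E'
from h import *
goto(.5204,.1399,.083,106.5)
g=load('wrist'); n=[]
for u in range(200,440,2):
  for v in range(60,330,2):
    o,d=ray(g,u,v,True); c=att(g['attitude']).T@d; p=o+d*float(g['depth'][v,u])/(-c[2])
    b=g['pixels'][v,u].astype(int)
    if np.hypot(p[0]-.508,p[1]-.254)<.05 and p[2]>.008 and p[2]<.03: n.append(np.r_[p,b])
n=np.array(n);print(len(n),n.mean(0).round(4),n.min(0).round(4),n.max(0).round(4))
E
```

```text
t 10.0 pos [0.5084 0.2539 0.1574] open 0.0686 F [ 0.3 -0.5 -0.9] yaw 106.45 tilt [-0.08  0.02]
ROW [  2.09 -11.28   7.43] [ 0.     0.001 -0.001]
149 [5.081000e-01 2.532000e-01 1.400000e-02 1.423490e+01 6.267790e+01
 1.267517e+02] [4.918e-01 2.365e-01 8.900e-03 0.000e+00 3.200e+01 7.300e+01] [5.243e-01 2.702e-01 1.650e-02 7.700e+01 1.010e+02 1.580e+02]
```

drive_tool([
  [[0.6,-3,0,0,0,0,0.2],[1.2,-6,0,0,0,0,0.2],[1.7,-9,0,0,0,0,0.2],[2.1,-11.3,0,0,0,0,0.2],[2.1,-11.3,0,0,0,0,0.4],[2.1,-11.3,2.5,0,0,0,0.5],[2.1,-11.3,5,0,0,0,0.5],[2.1,-11.3,7,0,0,0,0.5],[2.1,-11.3,7.4,0,0,0,0.5],[2.1,-11.3,7.4,0,0,0,0.7],[2.1,-11.3,7.4,0,0,0,1],[2.1,-11.3,7.4,0,0,0,1],[2.1,-11.3,7.4,0,0,0,1],[2.1,-11.3,7.4,0,0,0,1],[2.1,-11.3,7.4,0,0,0,1]],
], squeeze=30)

```text
clock: 11.5
tool_pos: [0.5202, 0.1398, 0.0835]
tool_rot: [-0.45, 3.108, 0.001]
contact_force: [0.0, 2.2, -0.6]
opening: 0.0128
finger_force: 30.4
```

drive_tool([
  [[-0.02,0,0,0,0,0.1,1],[-0.045,0,0,0,0,0.2,1],[-0.065,-0.01,0,0,0,0.3,1],[-0.09,-0.02,0,0,0,0.4,1],[-0.11,-0.03,0,0,0,0.5,1],[-0.13,-0.04,0,0,0,0.6,1],[-0.145,-0.05,0,0,0,0.7,1],[-0.16,-0.07,0,0,0,0.8,1],[-0.175,-0.085,0,0,0,0.9,1],[-0.19,-0.1,0,0,0,1.0,1],[-0.2,-0.12,0,0,0,1.1,1],[-0.21,-0.145,0,0,0,1.2,1],[-0.215,-0.165,0,0,0,1.3,1],[-0.22,-0.185,0,0,0,1.4,1],[-0.225,-0.21,0,0,0,1.5,1],[-0.225,-0.225,0,0,0,1.571,1],[-0.225,-0.225,0,0,0,1.571,1],[-0.225,-0.225,0,0,0,1.571,1],[-0.225,-0.225,0,0,0,1.571,1]],
])

```text
clock: 13.4
tool_pos: [0.5231, 0.1391, 0.0835]
tool_rot: [-1.878, -2.518, -0.004]
contact_force: [0.7, 5.3, -0.9]
opening: 0.0127
finger_force: 30.7
```

```bash
python3 -c "
from h import *
goto(.5232,.1383,.16,16.5)
print(arm.read_state()['joint_pos'].round(2))"
```

```text
t 13.4 pos [0.5231 0.1391 0.0835] open 0.0127 F [ 0.7  5.3 -0.9] yaw 16.57 tilt [0.11 0.09]
ROW [-0.06  0.   -7.65] [ 0.002 -0.002  0.001]
[ 0.26  0.43 -0.13  1.01  0.    1.54]
```

drive_tool([
  [[0,0,0,0,0,0,0.7],[0,0,0,0,0,0,0.5],[0,0,0,0,0,0,0.5],[0,0,0,0,0,0,0.3],[0,0,-1,0,0,0,0.2],[0,0,-4,0,0,0,0.2],[0,0,-8,0,0,0,0.2],[0,0,-10,0,0,0,0.2],[0,0,-10,0,0,0,0.2],[0,0,-10,0,0,0,0.2]],
])

```text
clock: 14.4
tool_pos: [0.5229, 0.1379, 0.1837]
tool_rot: [1.88, 2.516, 0.002]
contact_force: [-0.4, 0.5, -0.7]
opening: 0.068
finger_force: 0.0
```

```bash
python3 - <<'E'
from h import *
g=grab('wrist')
fl=200/np.tan(np.radians(float(g['vertical_fov']))/2)
c=att(g['attitude']).T@(np.array([.521,.1378,.11])-g['xyz']); x,y,z=c[0],-c[1],-c[2]
r=np.hypot(x,y); th=np.arctan2(r,z); u,v=int(g['cx']+fl*th*x/r),int(g['cy']+fl*th*y/r)
u0=u-50;v0=v-45;print(u0,v0)
cv2.imwrite('pics/w5.png',cv2.resize(g['pixels'][v0:v0+75,u0:u0+100],(800,600),interpolation=cv2.INTER_CUBIC))
goto(.4628,-.1265,.2,100.3)
E
```

```text
264 164
t 14.45 pos [0.5222 0.1377 0.1825] open 0.0682 F [-0.3 -0.3 -0. ] yaw 16.44 tilt [-0.01 -0.05]
ROW [-23.66 -13.18  -1.73] [-1.000e-03 -1.000e-03 -1.464e+00]
```

View pics/w5.png

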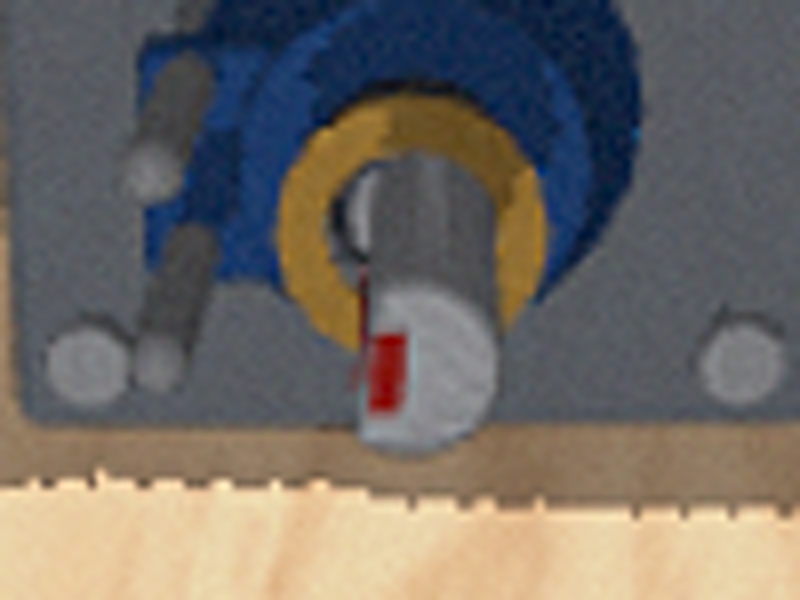

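The flat (red mark) at (385,370) now faces left, straight toward the pins at (152,172) and (158,360). The shaft is turned correctly, so I'll go to the collar.

drive_tool([
  [[-1.5,-0.8,-1,0,0,-0.1,0.2],[-3.5,-2,-1.7,0,0,-0.2,0.2],[-5.5,-3,-1.7,0,0,-0.3,0.2],[-7.5,-4.2,-1.7,0,0,-0.4,0.2],[-9.5,-5.3,-1.7,0,0,-0.5,0.2],[-11.5,-6.4,-1.7,0,0,-0.6,0.2],[-13.5,-7.5,-1.7,0,0,-0.7,0.2],[-15.5,-8.6,-1.7,0,0,-0.8,0.2],[-17.5,-9.7,-1.7,0,0,-0.9,0.2],[-19.5,-10.8,-1.7,0,0,-1.0,0.2],[-21,-11.7,-1.7,0,0,-1.1,0.2],[-22.3,-12.4,-1.7,0,0,-1.2,0.2],[-23.2,-13,-1.7,0,0,-1.3,0.2],[-23.7,-13.2,-1.7,0,0,-1.4,0.2],[-23.7,-13.2,-1.7,0,0,-1.464,0.2],[-23.7,-13.2,-1.7,0,0,-1.464,0.2],[-23.7,-13.2,-1.7,0,0,-1.464,0.2],[-23.7,-13.2,-1.7,0,0,-1.464,0.2]],
])

```text
clock: 16.25
tool_pos: [0.4628, -0.1265, 0.1994]
tool_rot: [0.282, -3.128, -0.001]
contact_force: [-0.4, -0.7, 0.0]
opening: 0.0684
finger_force: 0.0
```

```bash
python3 - <<'E'
from h import *
goto(.4428,-.1302,.1,100.3)
g=grab('wrist'); A=att(g['attitude'])
T=[];uv=[]
for v in range(40,330):
  for u in range(180,460):
    z=float(g['depth'][v,u])
    if z<=0: continue
    o,d=ray(g,u,v,True); c=A.T@d; p=o+d*z/(-c[2])
    if np.hypot(p[0]-.443,p[1]+.13)<.045 and .005<p[2]<.03: T.append(p);uv.append((u,v))
T=np.array(T);uv=np.array(uv)
col=g['pixels'][uv[:,1],uv[:,0]].astype(int)
br=(col[:,2]-col[:,0]>50)
t=T[(T[:,2]>.017)&~br]; print('ring top',len(t),t[:,:2].mean(0),(t.min(0)+t.max(0))/2,np.ptp(t,axis=0))
(cx,cy),rad=cv2.minEnclosingCircle((t[:,:2]*1000).astype(np.float32)); print('enc',cx,cy,rad)
h=T[br&(T[:,2]>.008)]; print('brass',len(h),h.mean(0) if len(h) else 0)
far=h[np.hypot(h[:,0]-cx/1000,h[:,1]-cy/1000)>.02]
if len(far):
    m=far.mean(0);print('screw',len(far),m,np.degrees(np.arctan2(cy/1000-m[1],cx/1000-m[0])))
# flats orientation: width minimum
q=t[:,:2]
w=[(np.ptp(q@[np.cos(a),np.sin(a)])) for a in np.radians(np.arange(60,141))]
print('min width yaw',60+int(np.argmin(w)),min(w))
u,v=uv.mean(0).astype(int);print(u,v)
cv2.imwrite('pics/w6.png',cv2.resize(g['pixels'][v-45:v+45,u-60:u+60],(800,600),interpolation=cv2.INTER_CUBIC))
E
```

```text
t 16.25 pos [ 0.4628 -0.1265  0.1994] open 0.0684 F [-0.4 -0.7  0. ] yaw 100.29 tilt [0.07 0.03]
ROW [ 2.02 -0.01  9.94] [ 0.001 -0.001 -0.   ]
ring top 886 [ 0.44162079 -0.13173043] [ 0.4422904  -0.13178909  0.02006526] [0.04237542 0.0387557  0.00603766]
enc 442.0970458984375 -131.42640686035156 21.381187438964844
brass 77 [ 0.42062598 -0.13580099  0.01366654]
screw 62 [ 0.41711009 -0.13649843  0.01370293] 11.474387668570946
min width yaw 101 0.03584109270397093
316 155
```

drive_tool([
  [[1,0,2,0,0,-0.012,0.2],[2.1,-0.13,5,0,0,-0.012,0.2],[2.1,-0.13,9,0,0,-0.012,0.2],[2.1,-0.13,13,0,0,-0.012,0.2],[2.1,-0.13,16.5,0,0,-0.012,0.2],[2.1,-0.13,19,0,0,-0.012,0.2],[2.1,-0.13,19.6,0,0,-0.012,0.2],[2.1,-0.13,19.6,0,0,-0.012,0.2],[2.1,-0.13,19.6,0,0,-0.012,0.5],[2.1,-0.13,19.6,0,0,-0.012,0.7],[2.1,-0.13,19.6,0,0,-0.012,1],[2.1,-0.13,19.6,0,0,-0.012,1],[2.1,-0.13,19.6,0,0,-0.012,1],[2.1,-0.13,19.6,0,0,-0.012,1],[2.1,-0.13,19.6,0,0,-0.012,1]],
], squeeze=70)

```text
clock: 17.8
tool_pos: [0.4444, -0.1321, 0.0059]
tool_rot: [-0.301, 3.123, -0.002]
contact_force: [-0.4, 0.6, 5.5]
opening: 0.0341
finger_force: 70.0
```

```bash
python3 -c "
from h import *
goto(.5211,.1378,.15,106.5)"
```

```text
t 17.8 pos [ 0.4444 -0.1321  0.0059] open 0.0341 F [-0.4  0.6  5.5] yaw 101.01 tilt [-0.2  -0.09]
ROW [-12.74  25.01 -14.4 ] [-0.002  0.003 -0.096]
```

drive_tool([
  [[0,0,-1,0,0,0,1],[0,0,-4,0,0,0,1],[0,0,-8,0,0,0,1],[0,0,-12,0,0,0,1],[0,0,-16,0,0,0,1],[-1.5,3,-18.7,0,0,-0.02,1],[-3,6,-18.7,0,0,-0.04,1],[-5,9.5,-18.7,0,0,-0.06,1],[-7,13.5,-18.7,0,0,-0.08,1],[-9,17.5,-18.7,0,0,-0.096,1],[-11,21.5,-18.7,0,0,-0.096,1],[-12.3,24,-18.7,0,0,-0.096,1],[-12.9,24.95,-18.7,0,0,-0.096,1],[-12.9,24.95,-18.7,0,0,-0.096,1],[-12.9,24.95,-18.7,0,0,-0.096,1],[-12.9,24.95,-18.7,0,0,-0.096,1]],
])

```text
clock: 19.4
tool_pos: [0.5213, 0.1362, 0.1912]
tool_rot: [0.448, -3.109, 0.001]
contact_force: [0.6, -0.5, -1.8]
opening: 0.0346
finger_force: 70.1
```

```bash
python3 - <<'E'
from h import *
goto(.5211,.1378,.15,106.5)
g=grab('wrist'); A=att(g['attitude']); s=arm.read_state(); R0=R.from_rotvec(s['tool_rot']).as_matrix()
T=[];C=[]
for v in range(100,400):
  for u in range(180,460):
    z=float(g['depth'][v,u])
    if z<=0: continue
    o,d=ray(g,u,v,True); c=A.T@d; p=o+d*z/(-c[2]); q=R0.T@(p-s['tool_pos'])*1000
    if abs(q[0])<40 and abs(q[1])<45 and -60<q[2]<40: T.append(q);C.append(g['pixels'][v,u])
T=np.array(T);C=np.array(C).astype(int); np.savez('/tmp/T.npz',T=T,C=C)
br=(C[:,2]-C[:,0]>45)
h=T[br]; print('brass',len(h),h.mean(0),h.min(0),h.max(0))
for lo in range(-40,25,4):
    m=(T[:,2]>=lo)&(T[:,2]<lo+4)&~br&(abs(T[:,1])<17); 
    if m.sum(): print(lo,m.sum(),T[m].min(0).round(1),T[m].max(0).round(1))
v,u=300,316
cv2.imwrite('pics/w7.png',cv2.resize(g['pixels'][200:380,196:436],(800,600),interpolation=cv2.INTER_CUBIC))
E
```

```text
t 19.4 pos [0.5213 0.1362 0.1912] open 0.0346 F [ 0.6 -0.5 -1.8] yaw 106.4 tilt [ 0.03 -0.03]
ROW [-0.02  0.16  4.12] [-0.    -0.001 -0.002]
brass 449 [ 23.22632338   0.15494461 -10.22837906] [-18.19771198 -44.55619226 -56.634534  ] [32.65318791 42.44114404  4.59244444]
-40 111 [-10.3  15.8 -39.4] [ 12.2  17.  -36.1]
-36 71 [ -9.9  15.8 -36. ] [ 12.1  16.9 -32. ]
-32 64 [-10.6  15.9 -31.9] [ 12.2  17.  -28. ]
-28 63 [ -9.8  15.8 -27.8] [ 12.2  17.  -24.1]
-24 55 [-10.4  15.8 -24. ] [ 12.1  16.8 -20. ]
-20 90 [-13.  -16.6 -20. ] [ 20.8  17.  -16. ]
-16 3467 [-18.3 -17.  -16. ] [ 23.7  16.8 -12. ]
-12 402 [ -8.6 -16.9 -12. ] [23.5 16.6 -8. ]
-8 347 [ -8.6 -16.9  -8. ] [33.  16.1 -4. ]
-4 320 [ -8.7 -17.   -4. ] [32.7 16.1 -0. ]
0 240 [ -8.6 -17.    0. ] [23.3 16.5  3.9]
4 11 [ 18.6 -13.7   4.1] [22.6  9.8  5. ]
```

View pics/w7.png

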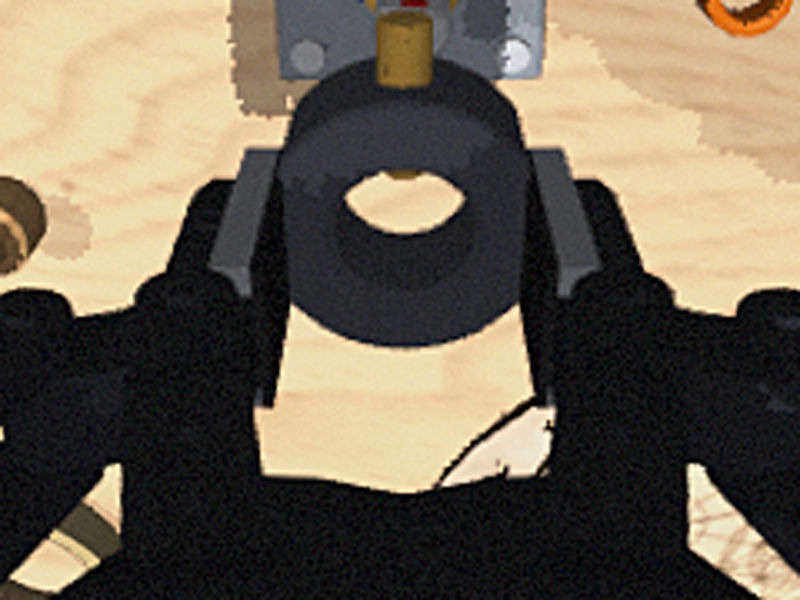

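drive_tool([
  [[-0.23,0.16,1,0,0,0,1],[-0.23,0.16,3,0,0,0,1],[-0.23,0.16,5,0,0,0,1],[-0.23,0.16,6,0,0,0,1],[-0.23,0.16,6.5,0,0,0,1],[-0.23,0.16,6.5,0,0,0,1],[-0.23,0.16,6.5,0,0,0,1],[-0.23,0.16,6.5,0,0,0,1]],
])

```text
clock: 20.25
tool_pos: [0.5242, 0.1401, 0.127]
tool_rot: [-0.451, 3.107, 0.0]
contact_force: [0.1, -0.1, -0.6]
opening: 0.0341
finger_force: 70.1
```

```bash
cat > m.py <<'E'
from h import *
goto(.5230,.1384,.115,106.5)
for k in range(2):
    g=grab('wrist'); A=att(g['attitude']); s=arm.read_state(); R0=R.from_rotvec(s['tool_rot']).as_matrix()
    T=[]
    for v in range(90,400):
      for u in range(180,460):
        z=float(g['depth'][v,u])
        if z<=0: continue
        o,d=ray(g,u,v,True); c=A.T@d; p=o+d*z/(-c[2]); q=R0.T@(p-s['tool_pos'])*1000
        if abs(q[0])<45 and abs(q[1])<45: T.append(np.r_[q,p])
    T=np.array(T); t=T[(T[:,2]>-17)&(T[:,2]<-12)&(abs(T[:,1])<15)]
    print('collar top x',t[:,0].min().round(1),t[:,0].max().round(1))
    p=T[(T[:,2]>-40)&(T[:,2]<-20)&(abs(T[:,1])<22)&(abs(T[:,0])<16)]; print('pads x',p[:,0].min().round(1),p[:,0].max().round(1),'y',p[:,1].min().round(1),p[:,1].max().round(1))
    e=T[(T[:,5]>.107)&(T[:,5]<.113)&(T[:,2]>7)&(np.hypot(T[:,0],T[:,1])<16)]; print('shaft end',len(e), e[:,:2].min(0).round(1) if len(e) else '',e[:,:2].max(0).round(1) if len(e) else '')
    n=T[(T[:,5]>.078)&(T[:,5]<.082)&(T[:,0]>18)]; 
    for sg in (-1,1):
        w=n[n[:,1]*sg>5]; 
        if len(w): print('pin',len(w),((w[:,:2].min(0)+w[:,:2].max(0))/2).round(1))
    print(s['tool_pos'])
E
python3 m.py
```

```text
t 20.25 pos [0.5242 0.1401 0.127 ] open 0.0341 F [ 0.1 -0.1 -0.6] yaw 106.51 tilt [-0.11 -0.  ]
ROW [ 0.17 -0.13  1.2 ] [-0.     0.002  0.   ]
collar top x -18.6 23.6
pads x -11.3 12.5 y -22.0 22.0
shaft end 2 [-4.8 -4.4] [-4.6 -3.8]
pin 87 [ 31.  -12.6]
pin 90 [31.   8.3]
[0.52416228 0.14009729 0.12692563]
collar top x -18.6 23.6
pads x -11.3 12.4 y -22.0 22.0
shaft end 2 [-4.9 -4.4] [-4.5 -3.8]
pin 87 [ 31.  -12.6]
pin 89 [31.   8.3]
[0.52405097 0.14010397 0.12683432]
```

```bash
cat >> m.py <<'E'
w=T[(T[:,0]>26)&(T[:,0]<34)&(T[:,2]>-12)&(T[:,2]<3)]; print('head',len(w),w[:,:3].min(0).round(1),w[:,:3].max(0).round(1))
w=T[(T[:,2]>-17)&(T[:,2]<-13)&(abs(T[:,0]-2.5)<8)&(abs(T[:,1])<22)]; print('collar y',w[:,1].min().round(1),w[:,1].max().round(1))
i=T[(abs(T[:,0])<8)&(T[:,2]<-22)&(T[:,2]>-36)]; a=i[i[:,1]<0][:,1].max();b=i[i[:,1]>0][:,1].min();print('pad faces',a,b)
E
python3 m.py | tail -9
```

```text
collar top x -18.6 23.5
pads x -10.9 12.5 y -22.0 22.0
shaft end 4 [-5.  -5.5] [-3.6 -3.7]
pin 91 [ 30.8 -12.9]
pin 88 [31.   8.3]
[0.52382574 0.14004877 0.12658121]
head 273 [ 26.   -4.7 -10.4] [32.6  2.9 -2.1]
collar y -18.3 16.5
pad faces -17.69820640732898 15.664721208929734
```

drive_tool([
  [[0.16,-0.13,0,0,0,0,1],[0.16,-0.13,0,0,0,0,1],[0.16,-0.13,0,0,0,0,1],[0.16,-0.13,0.3,0,0,0,1],[0.16,-0.13,0.6,0,0,0,1],[0.16,-0.13,0.8,0,0,0,1],[0.16,-0.13,1.0,0,0,0,1],[0.16,-0.13,1.1,0,0,0,1],[0.16,-0.13,1.2,0,0,0,1],[0.16,-0.13,1.3,0,0,0,1],[0.16,-0.13,1.4,0,0,0,1],[0.16,-0.13,1.5,0,0,0,1],[0.16,-0.13,1.5,0,0,0,1]],
])

```text
clock: 21.75
tool_pos: [0.5222, 0.1382, 0.1109]
tool_rot: [0.451, -3.109, 0.0]
contact_force: [0.8, 0.2, -1.4]
opening: 0.0344
finger_force: 70.1
```

```bash
python3 m.py | tail -12; python3 -c "
from h import *
goto(.5230,.1384,.065,106.5)"
```

```text
pin 105 [ 28.6 -11.5]
pin 99 [28.7  9.7]
[0.52226253 0.13823035 0.11096446]
collar top x -18.4 23.7
pads x -11.0 12.5 y -22.0 22.0
shaft end 0  
pin 99 [ 28.5 -11.4]
pin 96 [28.7  9.8]
[0.52233162 0.13819266 0.11102914]
head 273 [ 26.1  -4.7 -10.5] [32.8  2.9 -1.6]
collar y -18.3 16.4
pad faces -17.639759441327094 15.68811765038498
t 21.85 pos [0.5223 0.1382 0.111 ] open 0.0343 F [-0.5  0.1 -0.8] yaw 106.51 tilt [-0. -0.]
ROW [-0.07  0.    4.6 ] [-0.  0.  0.]
```

drive_tool([
  [[-0.08,0,0,0,0,0,1],[-0.08,0,0,0,0,0,1],[-0.08,0,0.2,0,0,0,1],[-0.08,0,0.4,0,0,0,1],[-0.08,0,0.6,0,0,0,1],[-0.08,0,0.8,0,0,0,1],[-0.08,0,0.8,0,0,0,1]],
])

```text
clock: 22.55
tool_pos: [0.5228, 0.1383, 0.1025]
tool_rot: [0.451, -3.108, 0.0]
contact_force: [0.6, 1.1, -2.2]
opening: 0.0341
finger_force: 70.1
```

drive_tool([
  [[0,0,0.3,0,0,0,1],[0,0,0.6,0,0,0,1],[0,0,0.9,0,0,0,1],[0,0,1.2,0,0,0,1],[0,0,1.5,0,0,0,1],[0,0,1.8,0,0,0,1],[0,0,2.1,0,0,0,1],[0,0,2.4,0,0,0,1],[0,0,2.7,0,0,0,1],[0,0,2.7,0,0,0,1]],
])

```text
clock: 23.55
tool_pos: [0.5227, 0.1384, 0.0755]
tool_rot: [0.451, -3.108, 0.0]
contact_force: [0.1, -0.7, 0.0]
opening: 0.0341
finger_force: 70.1
```

Moving freely. Now I'll press onto the washer.

drive_tool([
  [[0,0,0.2,0,0,0,1],[0,0,0.4,0,0,0,1],[0,0,0.6,0,0,0,1],[0,0,0.8,0,0,0,1],[0,0,1.0,0,0,0,1],[0,0,1.1,0,0,0,1],[0,0,1.2,0,0,0,1],[0,0,1.2,0,0,0,1],[0,0,1.2,0,0,0,1]],
])

```text
clock: 24.45
tool_pos: [0.5234, 0.1385, 0.0658]
tool_rot: [-0.451, 3.107, 0.0]
contact_force: [-4.3, -0.9, 12.8]
opening: 0.0341
finger_force: 71.7
```

drive_tool([
  [[0,0,0.1,0,0,0,1],[0,0,0.2,0,0,0,1],[0,0,0.2,0,0,0,1],[0,0,0.2,0,0,0,1],[0,0,0.2,0,0,0,1],[0,0,0.2,0,0,0,1]],
])

```text
clock: 25.05
tool_pos: [0.5236, 0.1386, 0.0656]
tool_rot: [-0.451, 3.106, 0.001]
contact_force: [-8.6, -2.8, 22.6]
opening: 0.0338
finger_force: 73.0
```

```bash
python3 m.py | tail -12; python3 - <<'E'
from h import *
g=load('wrist'); s=arm.read_state(); A=att(g['attitude'])
T=[]
for v in range(90,400):
  for u in range(180,460):
    z=float(g['depth'][v,u])
    o,d=ray(g,u,v,True); c=A.T@d; p=o+d*z/(-c[2])
    if np.hypot(p[0]-.521,p[1]-.138)<.02 and .07<p[2]<.1: T.append(p)
T=np.array(T);print('collar top z',np.median(T[:,2]),len(T),s['contact_force'],s['finger_force'])
E
```

```text
pin 320 [ 25.7 -10. ]
pin 286 [25.8  8.8]
[0.52359062 0.1385702  0.06566165]
collar top x -14.7 33.6
pads x -11.0 12.8 y -22.0 22.0
shaft end 0  
pin 325 [25.8 -9.8]
pin 272 [25.8  8.9]
[0.5235736  0.13855956 0.06563539]
head 589 [ 26.  -14.7 -12. ] [33.9 13.2  2.9]
collar y -18.3 16.6
pad faces -0.021834990209057017 0.3113596637629071
collar top z 0.08080321782643504 4238 [-8.00938527 -1.80829479 22.53439639] 72.95420644863043
```

```bash
python3 -c "
from rig import arm
print(arm.finish_job())"
```

```text
the job is handed in; nothing more can be done
None
```

I handed the job in after about 25 s: the spacer ring is on the bench clear of the spindle, the flat faces the fork, and the collar is on the shaft, gripped and pushing down with about 22 N. The stop was hard, so the washer should be fully down, though I confirmed that only from force and depth readings because I'd used up my picture views.

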